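# Fill the canister, close it and take off the outer lid

## Task

Tip all five walnuts from the wooden caddy into the open canister and stand the caddy back on the counter. Then pick up the two nested lids together (the brass knob belongs to the inner lid and brings both), set them squarely on the canister so that the inner lid is fully seated, and let go. Finally lift the wooden outer lid off alone, leaving the inner lid seated and undisturbed; finish while still holding the outer lid in the air, entirely above the top of the brass knob, and leave the canister and the other things on the counter where they stand.

Things in the scene. Friction and masses are not known exactly. Their poses are not given: they have to be found in the camera images.
- canister: The open navy stoneware canister, the only one without a lid; loose, 1.6 kg, upright. Outer diameter 120 mm, wall 5 mm (mouth 110 mm), height 120 mm, inner floor 6 mm up. Origin: centre of its underside; z up.
- caddy: Wooden tray with a bridge handle, loose, about 300 g: 170 mm long (x), 90 wide (y), side walls 35 high, walls and floor 5 thick. Origin: centre of its underside, z up. The +x end has no wall: from x = 45 mm the floor ramps up at 15 degrees to the lip at x = 85; the nuts roll out there, under the handle, once the caddy is tipped 25 to 45 degrees towards +x.
- caddy_grip (a point): Centre of the caddy's handle bar, at (0, 0, 72) mm in the caddy frame; axes as the caddy. The bar runs along y, 14 mm thick (x), 24 mm high (60 to 84 mm above the underside), on posts 24 mm wide (x) at both side walls. Pinch it across x, from above.
- caddy_lip (a point): Middle of the caddy's pouring lip, at (85, 0, 16) mm in the caddy frame; axes as the caddy.
- nut0: A walnut, 34 x 28 x 28 mm, 14 g, starting in the caddy. Origin: its centre.
- nut1: A walnut, 34 x 28 x 28 mm, 14 g, starting in the caddy. Origin: its centre.
- nut2: A walnut, 34 x 28 x 28 mm, 14 g, starting in the caddy. Origin: its centre.
- nut3: A walnut, 34 x 28 x 28 mm, 14 g, starting in the caddy. Origin: its centre.
- nut4: A walnut, 34 x 28 x 28 mm, 14 g, starting in the caddy. Origin: its centre.
- inner_lid: Steel lid with a tall brass knob, about 250 g. Origin: centre of its underside, z up. Upwards from there: tapered plug 98 to 102 mm in diameter, to z = 14 mm; flange dia. 122 to z = 20; boss dia. 33 to 28; stem dia. 18 to 58. At the start the plug stands on the counter. Fully seated, the plug is in the canister's mouth, the flange on its rim: its origin is 106 mm above the canister's.
- inner_knob (a point): Centre of the inner lid's brass knob, 69 mm above the lid's underside. The knob is 26 mm in diameter, from 58 to 80 mm above the underside.
- outer_lid: Wooden ring lid, about 180 g, lying loose on the inner lid's flange, the knob up through its 40 mm hole: lifting the inner lid brings both, lifting the outer brings it alone. Origin: centre of its rim's underside, z up. Diameter 136 mm; skirt to z = 5 mm, plate to 12, collar to 36. Nested, its origin is 15 mm above the inner lid's origin (collar top at 51), with 3.5 mm of sideways play.
- outer_collar (a point): On the axis of the outer lid's collar, 26 mm above that lid's underside (10 mm below the collar's top). The collar, 56 mm in outer diameter, stands 24 mm up round the hole; grip it across its outside, the brass knob between the fingers.
- tea_canister: Bystander: closed navy canister, 92 mm diameter, 138 mm high with lid and knob. Origin: centre of its underside.
- spice_jar: Bystander: small amber jar with a steel cap, 44 mm diameter, 85 mm high. Origin: centre of its underside.
- tumbler: Bystander: green glass tumbler, 68 mm diameter, 85 mm high. Origin: centre of its underside.
Not all that is in view belongs to the job. Of the things like the outer_lid, leave any that is black, blue or grey; of the rest the larger one is meant.

How it is judged:
On the way, in this order (a step that is already met when the one before it is completed fails the run):
1. the caddy is tipped with its lip over the canister (angle between caddy's own z axis and vertical above 0.3 rad and horizontal distance between caddy_lip and canister below 0.09 m and z of caddy_lip in the frame of canister above 0.08 m), for 0.1 s.
2. all five walnuts are in the canister (horizontal distance between each of nut0, nut1, nut2, nut3, nut4 and canister below 0.055 m and z of nut0 in the frame of canister between 0 and 0.1 m and z of nut1 in the frame of canister between 0 and 0.1 m and z of nut2 in the frame of canister between 0 and 0.1 m and z of nut3 in the frame of canister between 0 and 0.1 m and z of nut4 in the frame of canister between 0 and 0.1 m), for 0.2 s.
3. both lids, nested, are seated on the canister and let go (z of inner_lid in the frame of canister between 0.102 and 0.109 m and horizontal distance between inner_lid and canister below 0.01 m and angle between the z axis of inner_lid and the z axis of canister, either way round below 0.06 rad and z of outer_lid in the frame of inner_lid below 0.019 m and contact force between the fingers and inner_lid below 0.1 N and contact force between the fingers and outer_lid below 0.1 N), for 0.2 s.
At the end, for the whole second after the job is handed in: Walnuts in the canister; inner lid seated (3 mm in height, 10 mm sideways, 0.06 rad) and untouched by the robot; caddy upright on the counter; canister upright; outer lid held still in the fingers, touching nothing else, its underside at least 2 mm above the knob's top (all of step 2 and z of inner_lid in the frame of canister between 0.102 and 0.109 m and horizontal distance between inner_lid and canister below 0.01 m and angle between the z axis of inner_lid and the z axis of canister, either way round below 0.06 rad and angle between caddy's own z axis and vertical below 0.08 rad and height (world z) of caddy between -0.01 and 0.008 m and z of outer_lid in the frame of inner_lid above 0.082 m and contact force between the fingers and outer_lid above 1 N and contact force between outer_lid and inner_lid below 0.05 N and contact force between outer_lid and canister below 0.05 N and contact force between outer_lid and caddy below 0.05 N and contact force between outer_lid and tea_canister below 0.05 N and contact force between outer_lid and spice_jar below 0.05 N and contact force between outer_lid and tumbler below 0.05 N and contact force between each of the arm, the fingers and inner_lid below 0.1 N and linear speed of outer_lid below 0.03 m/s and angle between canister's own z axis and vertical below 0.05 rad and linear speed of inner_lid below 0.02 m/s); the arm keeps its last pose, push and grip.
It fails at once if the outer lid parts from the inner lid (by 8 mm or more) while the inner lid is not seated in the canister (lifted over 6 mm, off-centre over 12 mm or tilted over 0.1 rad) (z of outer_lid in the frame of inner_lid above 0.023 m and (z of inner_lid in the frame of canister above 0.112 m or z of inner_lid in the frame of canister below 0.1 m or horizontal distance between inner_lid and canister above 0.012 m or angle between the z axis of inner_lid and the z axis of canister, either way round above 0.1 rad)).
It fails at once if the canister is tipped over 0.2 rad or shoved over 30 mm (angle between canister's own z axis and vertical above 0.2 rad or distance of canister from where it was at the start of the episode above 0.03 m).
It fails at once if a bystander is moved over 25 mm (distance of any of tea_canister, spice_jar, tumbler from where it was at the start of the episode above 0.025 m).
It also fails if it takes over 70 s, if anything falls off the work surface, if the arm or the gripper's body presses on something with over 40 N, if the wrist force passes 120 N, or if a joint passes its speed limit or range.

## Robot

A 6-joint arm with a two-finger parallel gripper is mounted at the origin on the work surface. World frame = base frame: x ahead of the robot, y to its left, z up, the work surface at z = 0. Lengths are in m, angles in rad, forces in N, time in s.
With the tool pointing down it reaches from about 0.35 to 0.775 m from the base axis. Payload 7.3 kg.
Tool frame: the origin (TCP) lies between the finger pads; the fingertips stand 22 mm ahead of it and the grasp point (between the pads) lies 3 mm ahead of it; z points along the fingers, y is the line along which they close (so a half turn about z gives the same grasp; the last joint's range is limited). The gripper opens to 92 mm and grips with 3 to 60 N. Pads are 19 mm wide; open, the fingers measure 130 mm over their backs; the gripper's body (75 mm by 190 mm) begins 47 mm behind the grasp point.
Start: joints at [1.074, 0.342, 1.524, -0, 1.275, -0.146], TCP at [0.18, 0.493, 0.249] pointing down, gripper open.
Joint ranges: [-2.53, 2.53], [-0.77, 2.02], [0.04, 2.7], [-1, 4.14], [0.28, 2.66], [-3.11, 3.11]. Speed limits (rad/s): [2.57, 2.57, 3.14, 3.14, 3.14, 3.14].

## Interface

Orientations are given as a unit quaternion [w, x, y, z].
In Python, from bench import read_state, optics, ticket gives the robot as it stands. The module is installed in compiled form; this text tells all that it offers.
- The arm moves only by the tool apply_moves, never from a script. Its argument "deltas" is a list of rows, each an object of numbers: "dx", "dy", "dz": the shift along the tool's x, y, z in m; "yaw": the turn about the tool's z in rad. A call has 1 to 12 rows; each row shifts and turns the commanded pose from where the row before left it, along the tool's axes as they then stand; what a row does not reach is not made up. A row lasts 1/12 s, in which the tool goes at most 41.7 mm and 7.16 degrees, less where a joint would pass 70% of its speed; a pose out of reach is approached as far as the arm can. A call with a gripper value outside its range is refused whole. "fingers" is the opening, from 0 (shut) to 1 (fully open), set as the call begins (left out, the last holds). The fingers move at their own pace and stop on an object; "newtons" is the grip in N (left out, the last holds). Time passes only in rows, so rows that do not move let the fingers close. It gives the time, the measured TCP pose, the force, the opening and the grip force at its end, in the units of the state.
- read_state(): the state, without advancing time (a new reading comes with each control period).
- optics.capture(name): name is "scene" or "top"; returns a dict with "img" (384x512x3 uint8, red, green, blue), "fx", "fy", "cx", "cy" (pixels), "k1" (the pictures are not rectified: a ray, as slopes to the right and down, at radius r is drawn at 1 + k1 r^2 times it, then the intrinsics apply), "rvec" (rotation vector, rad) and "tvec" (3), from world to camera coordinates, as OpenCV has them. Camera axes: x right, y down, z forward; pixel columns grow to the right and rows downward; lengths in m; the calibration is good to about 2 mm. A picture is of the moment at which its call begins. There is no depth.
- ticket.close_job(): hands the job in; it is judged then, once.
The state is a dict: "time": time; "q": joint angles; "qd": joint speeds; "joint_efforts": joint torques, N m; "eef_pos": TCP position; "orientation": TCP orientation; "wrist_force": force on the tool from outside, world axes, zero at the start; "ft_torque": the same for the moment, N m; "gripper_width": opening from 0.0 (shut) to 1.0 (fully open); "grasp_force": force on a finger pad.
Only numpy, scipy, OpenCV 4.12 (cv2) and the standard library are available. Lean on these libraries where they do the work, as an engineer would, in place of code of your own. Each camera call takes 0.05 s, during which the arm holds its last target. There are 200 camera calls.

## Working session

There is one attempt and no reset: what is moved stays moved. The work goes in short steps, Python scripts to look and compute and a tool call to move; the robot and the scene stay as the last step left them, time stands still between calls to the robot, and variables do not carry over. Pictures are saved under pics/ and viewed, at most 10 in all, crops included, and the job is handed in when it is done.

Besides the shell and the picture viewer there is one more tool, called after ">>>" as a command line: name --argument value ..., lists and objects as JSON in quotes. apply_moves: Moves the arm, as the interface text tells. Its arguments: {"type":"object","properties":{"deltas":{"type":"array","items":{"type":"object","properties":{"dx":{"type":"number"},"dy":{"type":"number"},"dz":{"type":"number"},"yaw":{"type":"number"}}}},"fingers":{"type":"number"},"newtons":{"type":"number"}},"required":["deltas"]}

```bash
mkdir -p pics
cat > h.py <<'E'
import numpy as np, cv2, pickle
from bench import read_state, optics, ticket
from scipy.spatial.transform import Rotation as R
def cap(n,f):
    c=optics.capture(n); pickle.dump(c,open(f'pics/{f}.pkl','wb'))
    cv2.imwrite(f'pics/{f}.png',c['img'][:,:,::-1]); return c
def load(f): return pickle.load(open(f'pics/{f}.pkl','rb'))
def ray(c,u,v):
    x=np.array([(u-c['cx'])/c['fx'],(v-c['cy'])/c['fy']]); y=x.copy()
    for _ in range(20): y=x/(1+c['k1']*(y@y))
    M=R.from_rotvec(np.ravel(c['rvec'])).as_matrix()
    return -M.T@np.ravel(c['tvec']), M.T@np.array([*y,1.])
def onz(c,u,v,z):
    o,d=ray(c,u,v); return o+d*(z-o[2])/d[2]
def proj(c,P):
    M=R.from_rotvec(np.ravel(c['rvec'])).as_matrix()
    p=M@np.asarray(P,float)+np.ravel(c['tvec']); y=p[:2]/p[2]; y=y*(1+c['k1']*(y@y))
    return np.array([c['fx']*y[0]+c['cx'],c['fy']*y[1]+c['cy']])
def tri(c1,p1,c2,p2):
    o1,d1=ray(c1,*p1);o2,d2=ray(c2,*p2)
    s=np.linalg.lstsq(np.c_[d1,-d2],o2-o1,rcond=None)[0]
    a=o1+s[0]*d1;b=o2+s[1]*d2
    return (a+b)/2,np.linalg.norm(a-b)
E
python3 - <<'E'
from h import *
for n in('scene','top'):
    c=cap(n,n+'0'); print(n,c['fx'],c['k1'],ray(c,256,192))
print(read_state())
a=np.hstack([cv2.imread('pics/scene0.png'),cv2.imread('pics/top0.png')])
E
```

```text
scene 397.4836699494512 -0.022460853134091695 (array([0.99918995, 0.6884596 , 0.84177141]), array([-0.3841474 , -0.65811959, -0.64785498]))
top 433.03595381680964 -0.0002109407421442581 (array([ 0.36266244, -0.03678256,  1.21742344]), array([ 0.13953913, -0.02075065, -0.99000548]))
{'time': 0.1, 'q': array([ 1.07401911e+00,  3.42689653e-01,  1.52490778e+00, -2.83982843e-05,
        1.27537781e+00, -1.45974863e-01]), 'qd': array([-2.60359012e-04, -1.04564680e-03, -3.08319667e-03,  4.44600135e-04,
       -5.60968534e-05,  7.61497197e-04]), 'joint_efforts': array([ 2.92061806e-03, -4.32004631e+01, -2.44694370e+01,  7.21009914e-02,
        5.26101503e-02, -8.95003222e-05]), 'eef_pos': array([0.18023669, 0.49275023, 0.24810021]), 'orientation': array([-2.05475456e-04,  1.74499051e-01,  9.84657099e-01, -6.60192543e-04]), 'wrist_force': array([-0.11769762,  0.82862711,  0.13541446]), 'ft_torque': array([ 0.05377225, -0.0342962 , -0.00363858]), 'grasp_force': 0.0, 'gripper_width': 0.9991420655819212}
```

View pics/scene0.png

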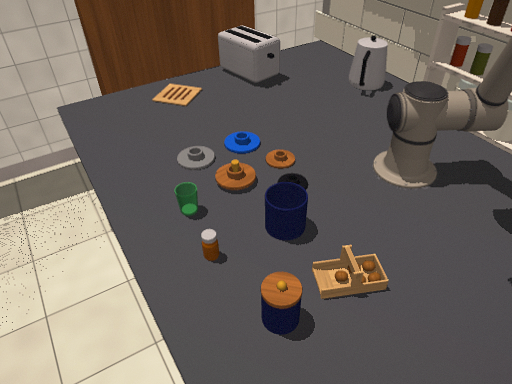

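View pics/top0.png

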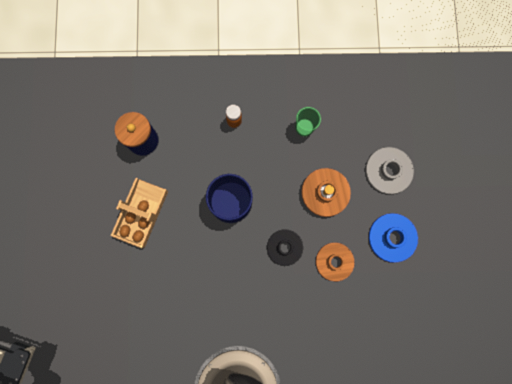

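The scene view shows the brass knob at (235,163), the open canister at (286,210) and the caddy at (348,273). In the top view the lids are at (326,192), the canister is at (230,198) and the caddy at (139,213). I'll zoom in on the caddy and the lids.

Run:
```python
from h import *
t=cv2.imread('pics/top0.png');s=cv2.imread('pics/scene0.png')
r=lambda i,x,y,w,h,k:cv2.resize(i[y:y+h,x:x+w],(w*k,h*k),interpolation=cv2.INTER_CUBIC)
a=r(t,105,170,80,90,5);b=r(s,305,235,80,90,5)
c_=np.hstack([a[:300*0+450],b]);cv2.imwrite('pics/z0.png',c_[:450])
# masks
T=load('top0');hs=cv2.cvtColor(T['img'],cv2.COLOR_RGB2HSV)
def comps(m,n,mn=60):
    N,l,st,ce=cv2.connectedComponentsWithStats(m.astype(np.uint8))
    for i in range(1,N):
        if st[i,4]>mn: print(n,st[i],ce[i].round(1))
for nm in('top0','scene0'):
    h=cv2.cvtColor(load(nm)['img'],cv2.COLOR_RGB2HSV).astype(int)
    print(nm);comps((h[...,0]>112)&(h[...,0]<130)&(h[...,1]>150)&(h[...,2]>25)&(h[...,2]<140),'navy')
    comps((h[...,0]<25)&(h[...,1]>90)&(h[...,2]>60),'wood')
    comps((h[...,0]>14)&(h[...,0]<30)&(h[...,1]>185)&(h[...,2]>150),'brass',8)
```

```text
top0
navy [130 129  27  26 220] [146.7 145. ]
navy [209 175  42  31 256] [227.8 184.2]
wood [ 114  112   37   35 1000] [132.  128.8]
wood [226 114  16  14 119] [234.2 121.7]
wood [ 301  168   50   49 1849] [325.7 191.9]
wood [ 111  178   57   70 2334] [138.4 212.8]
wood [ 316  242   39   40 1133] [334.7 261.6]
scene0
navy [ 265  182   43   58 1865] [285.5 210.1]
navy [262 298  39  37 777] [280.1 318.2]
wood [   74     0   181    95 11721] [156.  37.]
wood [464   0  20  19 270] [473.2   8.6]
wood [450  43  19  24 276] [458.8  55. ]
wood [152  83  50  23 719] [177.   94.2]
wood [265 149  30  19 454] [279.9 158.3]
wood [215 159  41  31 931] [235.2 175.3]
wood [202 239  17  22 282] [210.4 250.3]
wood [ 312  244   76   55 2678] [348.9 274.4]
wood [ 261  271   42   38 1222] [281.  289.5]
brass [232 160   7   5  25] [234.8 161.7]
brass [277 280   9   8  58] [280.8 283.5]
```

View pics/z0.png

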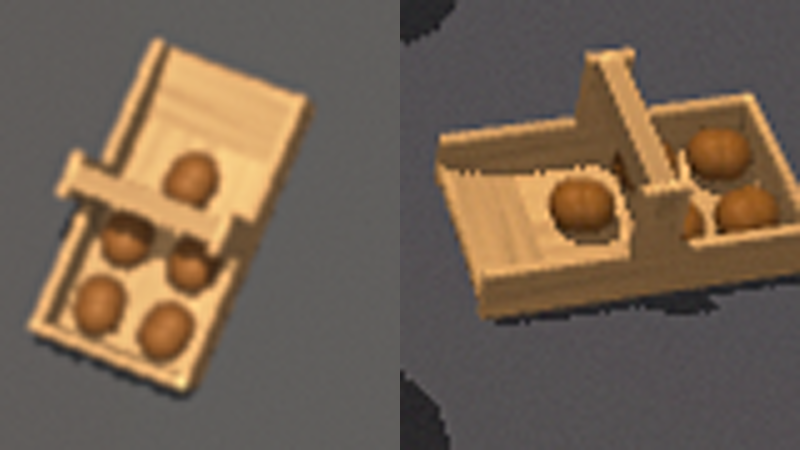

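The crop shows the caddy's open ramp end at upper right of the top view (towards the canister side). The bar top ends are at about (119,204) and (150,216.6) in the top view, and about (358,272.6) and (347,245.4) in the scene view. Next I'll triangulate.

Run:
```python
from h import *
T=load('top0');S=load('scene0')
print('bar +y end',tri(T,(119.2,204.2),S,(358,272.6)));print('bar other',tri(T,(150,216.6),S,(347,245.4)))
# caddy top corners (z .035) top view crop coords
for n,p in dict(ramp_L=(157,42),ramp_R=(308,98),back_L=(33,328),back_R=(188,390)).items():
    print(n,onz(T,105+p[0]/5,170+p[1]/5,.035).round(4))
def blob(C,box,f):
    m=np.zeros(C['img'].shape[:2],np.uint8);x,y,w,h=box
    I=C['img'].astype(int);m[y:y+h,x:x+w]=f(I)[y:y+h,x:x+w]
    N,l,st,ce=cv2.connectedComponentsWithStats(m);i=1+st[1:,4].argmax();return (l==i).astype(np.uint8)
blue=lambda I:(I[...,2]>I[...,0]+12)
m=blob(T,(195,160,70,75),blue)
cn=cv2.convexHull(max(cv2.findContours(m,0,1)[0],key=len));e=cv2.fitEllipse(cn);print('can top',e)
for z in(.12,):
    print(onz(T,*e[0],z), [onz(T,e[0][0]+s*e[1][0]/2,e[0][1],z)[1].round(4) for s in(-1,1)])
m=blob(S,(250,170,70,80),blue);ys,xs=np.where(m);print('scene can',xs.min(),xs.max(),ys.min(),ys.max())
cn=max(cv2.findContours(m,0,1)[0],key=len)[:,0]
up=cn[cn[:,1]<196];e2=cv2.fitEllipse(up);print('scene rim',e2,tri(T,e[0],S,e2[0]))
print('pred',proj(S,onz(T,*e[0],.12)))
# knob
br=lambda I:(I[...,0]>120)&(I[...,1]>.55*I[...,0])&(I[...,2]<.45*I[...,0])
for C,b in((T,(300,165,55,55)),(S,(215,150,45,40))):
    m=blob(C,b,br);ys,xs=np.where(m);print('knob',xs.mean(),ys.mean(),xs.min(),xs.max(),ys.min(),ys.max(),m.sum())
wood=lambda I:(I[...,0]>60)&(I[...,0]>1.4*I[...,2])
m=blob(T,(295,160,62,62),wood);e3=cv2.fitEllipse(cv2.convexHull(max(cv2.findContours(m,0,1)[0],key=len)))
print('outer',e3,onz(T,*e3[0],.027))
r=lambda i,x,y,w,h,k:cv2.resize(i[y:y+h,x:x+w,::-1],(w*k,h*k),interpolation=cv2.INTER_CUBIC)
cv2.imwrite('pics/z1.png',np.hstack([r(T['img'],300,165,54,54,7),r(S['img'],210,148,54,54,7)]))
```

```text
bar +y end (array([0.49739741, 0.29968603, 0.08196691]), np.float64(0.0021638518803445837))
bar other (array([0.46265184, 0.21920009, 0.08206167]), np.float64(0.003026594915754386))
ramp_L [0.5743 0.2672 0.035 ]
ramp_R [0.5413 0.1841 0.035 ]
back_L [0.4188 0.3314 0.035 ]
back_R [0.3836 0.2476 0.035 ]
can top ((228.88829040527344, 197.33261108398438), (46.96849822998047, 49.04165267944336), 167.1068878173828)
[0.50509558 0.00973774 0.12      ] [np.float64(0.0695), np.float64(-0.0502)]
scene can 265 307 182 239
scene rim ((285.9834899902344, 194.06605529785156), (24.665626525878906, 41.96958541870117), 92.31775665283203) (array([0.50556316, 0.00918065, 0.12120178]), np.float64(0.0016019138242239668))
pred [286.50846336 194.48536089]
knob 326.0207190737355 191.70140158439975 302 349 168 216 1641
knob 234.71811023622047 174.76062992125983 215 255 159 186 635
outer ((325.7656555175781, 191.90342712402344), (48.748939514160156, 49.7148551940918), 120.15179443359375) [ 0.5265224  -0.25604589  0.027     ]
```

View pics/z1.png

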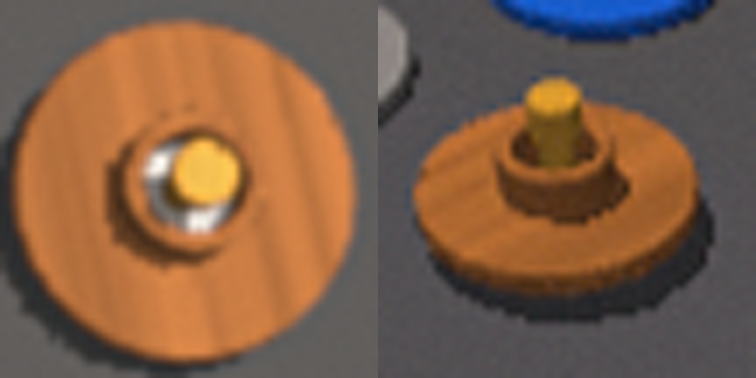

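Knob top is at (329.1,189.0) in the top view and (234.6,161.5) in the scene. The tool can only yaw, so it can't tilt the caddy itself. Instead I'll pinch a rear side wall across y, so the caddy can pivot about the pinch axis. Then I'll rest its front on the canister rim and raise the rear.

Run:
```python
from h import *
T=load('top0');S=load('scene0')
print('knob',tri(T,(329.1,189.0),S,(234.6,161.5)), 'at z.08',onz(T,329.1,189.0,.08),onz(S,234.6,161.5,.08))
c=np.array([.480,.2585]);a=np.radians(-22.7);ex=np.array([np.cos(a),np.sin(a)]);ey=np.array([-ex[1],ex[0]])
for p in((190,178),(127,240),(190,268),(100,305),(165,330)):
    q=onz(T,105+p[0]/5,170+p[1]/5,.022)[:2]-c;print('nut in caddy mm',(1000*np.array([q@ex,q@ey])).round())
for p in((157,42),(308,98),(33,328),(188,390)):
    q=onz(T,105+p[0]/5,170+p[1]/5,.035)[:2]-c;print('corner',(1000*np.array([q@ex,q@ey])).round())
for s in(1,-1): print('wall grip',c-.06*ex+s*.0425*ey)
s=read_state();M=R.from_quat(np.roll(s['orientation'],-1)).as_matrix();print(s['eef_pos'],M.round(3))
for s_ in(1,-1):
    d=np.r_[c-.06*ex+s_*.0425*ey,0]-s['eef_pos'];print('tool delta xy',(M.T@d).round(4))
```

```text
knob (array([ 0.5266564 , -0.25552581,  0.07877376]), np.float64(0.0008833647877946212)) at z.08 [ 0.52684109 -0.25556314  0.08      ] [ 0.52713025 -0.25363269  0.08      ]
nut in caddy mm [21.  1.]
nut in caddy mm [-23.  19.]
nut in caddy mm [-24. -19.]
nut in caddy mm [-61.  19.]
nut in caddy mm [-60. -20.]
corner [84. 44.]
corner [ 85. -45.]
corner [-85.  44.]
corner [-85. -47.]
wall grip [0.44104872 0.32086223]
wall grip [0.40824671 0.24244649]
[0.18023669 0.49275023 0.24810021] [[-0.939  0.344 -0.001]
 [ 0.344  0.939 -0.001]
 [ 0.    -0.001 -1.   ]]
tool delta xy [-0.304  -0.0715  0.2481]
tool delta xy [-0.3002 -0.1564  0.2483]
```

>>> apply_moves --deltas '[{"dx": -0.0322, "dy": -0.00725, "dz": 0.01}, {"dx": -0.0322, "dy": -0.00725, "dz": 0.01}, {"dx": -0.0322, "dy": -0.00725, "dz": 0.01}, {"dx": -0.0322, "dy": -0.00725, "dz": 0.01}, {"dx": -0.0322, "dy": -0.00725, "dz": 0.01}, {"dx": -0.0322, "dy": -0.00725, "dz": 0.01}, {"dx": -0.0322, "dy": -0.00725, "dz": 0.01}, {"dx": -0.0322, "dy": -0.00725, "dz": 0.01}, {"dx": -0.0322, "dy": -0.00725, "dz": 0.01}, {"dx": -0.0322, "dy": -0.00725, "dz": 0.01}, {"yaw": 0.045}, {"dz": 0.03}]' --fingers 0.14 --newtons 50

```text
validation failed for argument at $.de...
```

>>> apply_moves --deltas '[{"dx": -0.0322, "dy": -0.0073, "dz": 0.01, "yaw": 0}, {"dx": -0.0322, "dy": -0.0073, "dz": 0.01, "yaw": 0}, {"dx": -0.0322, "dy": -0.0073, "dz": 0.01, "yaw": 0}, {"dx": -0.0322, "dy": -0.0073, "dz": 0.01, "yaw": 0}, {"dx": -0.0322, "dy": -0.0073, "dz": 0.01, "yaw": 0}, {"dx": -0.0322, "dy": -0.0073, "dz": 0.01, "yaw": 0}, {"dx": -0.0322, "dy": -0.0073, "dz": 0.01, "yaw": 0}, {"dx": -0.0322, "dy": -0.0073, "dz": 0.01, "yaw": 0}, {"dx": -0.0322, "dy": -0.0073, "dz": 0.01, "yaw": 0}, {"dx": -0.0322, "dy": -0.0073, "dz": 0.01, "yaw": 0}, {"dx": 0, "dy": 0, "dz": 0, "yaw": 0.045}, {"dx": 0, "dy": 0, "dz": 0.03, "yaw": 0}]' --fingers 0.14 --newtons 50

```text
time: 1.1
eef_pos: [0.4619, 0.3138, 0.1219]
orientation: [0.003, 0.199, 0.98, 0.003]
wrist_force: [0.5, 1.2, -0.5]
gripper_width: 0.181
grasp_force: 0.0
```

>>> apply_moves --deltas '[{"dx": 0, "dy": 0, "dz": 0.018, "yaw": 0}, {"dx": 0, "dy": 0, "dz": 0, "yaw": 0}, {"dx": 0, "dy": 0, "dz": 0, "yaw": 0}]'

```text
time: 1.35
eef_pos: [0.4571, 0.3135, 0.1]
orientation: [-0.001, 0.197, 0.98, -0.001]
wrist_force: [0.0, 0.6, 1.3]
gripper_width: 0.138
grasp_force: 0.0
```

Run:
```python
from h import *
s=read_state();print(s['eef_pos'],s['orientation'],s['gripper_width'])
c=cap('top','t1');d=cap('scene','s1')
r=lambda i,x,y,w,h,k:cv2.resize(i[y:y+h,x:x+w,::-1],(w*k,h*k),interpolation=cv2.INTER_CUBIC)
cv2.imwrite('pics/z2.png',np.hstack([r(c['img'],80,160,100,110,4),r(d['img'],300,215,100,110,4)]))
```

```text
[0.45713011 0.31352649 0.09996808] [-1.09307353e-03  1.96619544e-01  9.80478917e-01 -8.07825707e-04] 0.13830386651307042
```

View pics/z2.png

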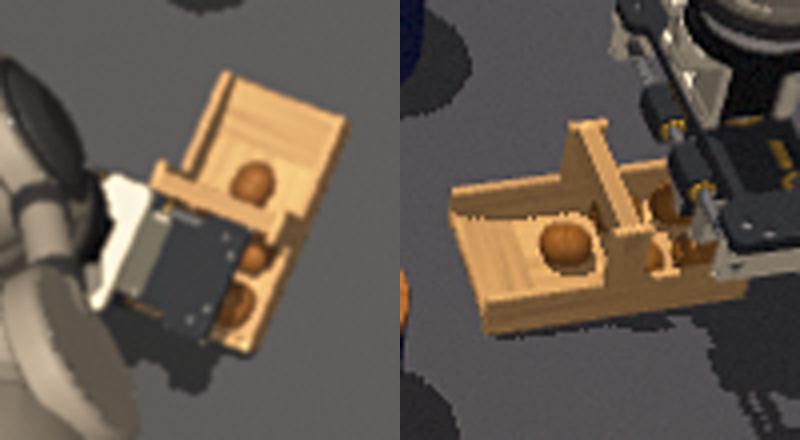

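The gripper hovers over the caddy's +y wall between the two nut rows, with its body edge just behind the bar. I'll descend slowly and watch the force.

>>> apply_moves --deltas '[{"dx": 0, "dy": 0, "dz": 0.014, "yaw": 0}, {"dx": 0, "dy": 0, "dz": 0.012, "yaw": 0}, {"dx": 0, "dy": 0, "dz": 0.01, "yaw": 0}, {"dx": 0, "dy": 0, "dz": 0.008, "yaw": 0}, {"dx": 0, "dy": 0, "dz": 0.006, "yaw": 0}, {"dx": 0, "dy": 0, "dz": 0, "yaw": 0}, {"dx": 0, "dy": 0, "dz": 0, "yaw": 0}]'

```text
time: 2.03
eef_pos: [0.4578, 0.3139, 0.0509]
orientation: [0.0, 0.197, 0.98, 0.0]
wrist_force: [-0.1, -0.2, 0.0]
gripper_width: 0.138
grasp_force: 0.0
```

>>> apply_moves --deltas '[{"dx": 0, "dy": 0, "dz": 0.004, "yaw": 0}, {"dx": 0, "dy": 0, "dz": 0.004, "yaw": 0}, {"dx": 0, "dy": 0, "dz": 0, "yaw": 0}, {"dx": 0, "dy": 0, "dz": 0, "yaw": 0}]'

```text
time: 2.37
eef_pos: [0.4605, 0.3153, 0.0448]
orientation: [0.003, 0.197, 0.98, 0.002]
wrist_force: [3.2, 1.3, 8.0]
gripper_width: 0.139
grasp_force: 4.1
```

>>> apply_moves --deltas '[{"dx": 0, "dy": 0, "dz": -0.001, "yaw": 0}, {"dx": 0, "dy": 0, "dz": 0, "yaw": 0}, {"dx": 0, "dy": 0, "dz": 0, "yaw": 0}, {"dx": 0, "dy": 0, "dz": 0, "yaw": 0}]' --fingers 0

```text
time: 2.7
eef_pos: [0.4589, 0.3145, 0.0448]
orientation: [0.001, 0.197, 0.981, 0.001]
wrist_force: [1.5, 0.8, 7.1]
gripper_width: 0.049
grasp_force: 50.4
```

Run:
```python
from h import *
s=read_state();print(s['eef_pos'],s['wrist_force'],s['ft_torque'],s['gripper_width'],s['grasp_force'])
```

```text
[0.45886123 0.31445969 0.04481976] [1.50975585 0.80757039 7.13780522] [ 0.17317963 -0.20977531  0.08881557] 0.049119737208012194 50.40881680324674
```

>>> apply_moves --deltas '[{"dx": 0, "dy": 0, "dz": -0.004, "yaw": 0}, {"dx": 0, "dy": 0, "dz": -0.006, "yaw": 0}, {"dx": 0, "dy": 0, "dz": -0.006, "yaw": 0}, {"dx": 0, "dy": 0, "dz": -0.004, "yaw": 0}, {"dx": 0, "dy": 0, "dz": 0, "yaw": 0}, {"dx": 0, "dy": 0, "dz": 0, "yaw": 0}]'

```text
time: 3.2
eef_pos: [0.4577, 0.3139, 0.0639]
orientation: [0.0, 0.197, 0.98, 0.0]
wrist_force: [-0.4, -0.2, -4.1]
gripper_width: 0.045
grasp_force: 50.2
```

Run:
```python
from h import *
s=read_state();print(s['eef_pos'],s['wrist_force'],s['ft_torque'],s['gripper_width'],s['grasp_force'])
c=cap('top','t2');d=cap('scene','s2')
r=lambda i,x,y,w,h,k:cv2.resize(i[y:y+h,x:x+w,::-1],(w*k,h*k),interpolation=cv2.INTER_CUBIC)
cv2.imwrite('pics/z3.png',np.hstack([r(c['img'],80,160,100,110,4),r(d['img'],300,215,100,110,4)]))
```

```text
[0.45765649 0.31385023 0.06386285] [-0.42939247 -0.22801894 -4.1358202 ] [ 0.16368485  0.04373991 -0.0528395 ] 0.04465039268264504 50.22981890011579
```

View pics/z3.png

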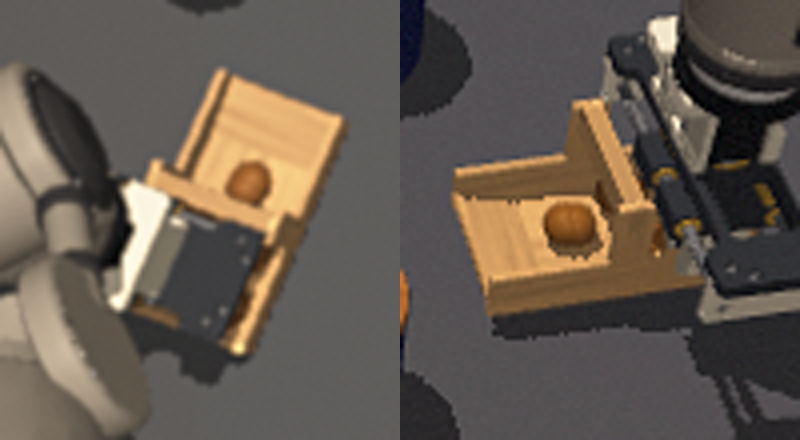

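The caddy hangs level in the grip at about 4 N. Now I'll lift it and turn.

>>> apply_moves --deltas '[{"dx": 0, "dy": 0, "dz": -0.006, "yaw": 0}, {"dx": 0, "dy": 0, "dz": -0.01, "yaw": 0}, {"dx": 0, "dy": 0, "dz": -0.014, "yaw": 0}, {"dx": 0, "dy": 0, "dz": -0.016, "yaw": 0}, {"dx": 0, "dy": 0, "dz": -0.018, "yaw": 0}, {"dx": 0, "dy": 0, "dz": -0.018, "yaw": 0}, {"dx": 0, "dy": 0, "dz": -0.018, "yaw": 0}, {"dx": 0, "dy": 0, "dz": -0.016, "yaw": 0}, {"dx": 0, "dy": 0, "dz": -0.014, "yaw": 0}, {"dx": 0, "dy": 0, "dz": -0.01, "yaw": 0}, {"dx": 0, "dy": 0, "dz": -0.006, "yaw": 0}, {"dx": 0, "dy": 0, "dz": -0.003, "yaw": 0}]'

```text
time: 4.3
eef_pos: [0.4578, 0.3139, 0.2139]
orientation: [0.001, 0.197, 0.98, 0.0]
wrist_force: [0.6, 0.2, -3.2]
gripper_width: 0.05
grasp_force: 50.2
```

>>> apply_moves --deltas '[{"dx": 0, "dy": 0, "dz": 0, "yaw": 0.015}, {"dx": 0, "dy": 0, "dz": 0, "yaw": 0.03}, {"dx": 0, "dy": 0, "dz": 0, "yaw": 0.05}, {"dx": 0, "dy": 0, "dz": 0, "yaw": 0.06}, {"dx": 0, "dy": 0, "dz": 0, "yaw": 0.06}, {"dx": 0, "dy": 0, "dz": 0, "yaw": 0.06}, {"dx": 0, "dy": 0, "dz": 0, "yaw": 0.06}, {"dx": 0, "dy": 0, "dz": 0, "yaw": 0.06}, {"dx": 0, "dy": 0, "dz": 0, "yaw": 0.06}, {"dx": 0, "dy": 0, "dz": 0, "yaw": 0.06}, {"dx": 0, "dy": 0, "dz": 0, "yaw": 0.06}, {"dx": 0, "dy": 0, "dz": 0, "yaw": 0.06}]'

```text
time: 5.3
eef_pos: [0.4573, 0.3136, 0.2116]
orientation: [-0.001, 0.495, 0.869, -0.001]
wrist_force: [0.3, -0.5, -3.1]
gripper_width: 0.046
grasp_force: 50.2
```

>>> apply_moves --deltas '[{"dx": 0, "dy": 0, "dz": 0, "yaw": 0.06}, {"dx": 0, "dy": 0, "dz": 0, "yaw": 0.06}, {"dx": 0, "dy": 0, "dz": 0, "yaw": 0.06}, {"dx": 0, "dy": 0, "dz": 0, "yaw": 0.06}, {"dx": 0, "dy": 0, "dz": 0, "yaw": 0.06}, {"dx": 0, "dy": 0, "dz": 0, "yaw": 0.06}, {"dx": 0, "dy": 0, "dz": 0, "yaw": 0.06}, {"dx": 0, "dy": 0, "dz": 0, "yaw": 0.05}, {"dx": 0, "dy": 0, "dz": 0, "yaw": 0.04}, {"dx": 0, "dy": 0, "dz": 0, "yaw": 0.03}, {"dx": 0, "dy": 0, "dz": 0, "yaw": 0}, {"dx": 0, "dy": 0, "dz": 0, "yaw": 0}]'

```text
time: 6.3
eef_pos: [0.4575, 0.3137, 0.2119]
orientation: [-0.0, 0.707, 0.707, -0.001]
wrist_force: [-0.5, 0.0, -3.5]
gripper_width: 0.049
grasp_force: 50.2
```

Run:
```python
from h import *
s=read_state();print(s['eef_pos'],s['wrist_force'],s['grasp_force'],R.from_quat(np.roll(s['orientation'],-1)).as_matrix().round(3),s['q'].round(2))
```

```text
[0.45747324 0.31365894 0.21192362] [-0.47536443  0.04780066 -3.51914586] 50.225279442965984 [[-0.001  1.    -0.001]
 [ 1.     0.001 -0.001]
 [-0.001 -0.001 -1.   ]] [ 0.46  0.43  1.5  -0.    1.22  0.46]
```

>>> apply_moves --deltas '[{"dx": -0.006, "dy": 0.003, "dz": 0, "yaw": 0}, {"dx": -0.012, "dy": 0.006, "dz": 0, "yaw": 0}, {"dx": -0.018, "dy": 0.0085, "dz": 0, "yaw": 0}, {"dx": -0.02, "dy": 0.0095, "dz": 0, "yaw": 0}, {"dx": -0.02, "dy": 0.0095, "dz": 0, "yaw": 0}, {"dx": -0.02, "dy": 0.0095, "dz": 0, "yaw": 0}, {"dx": -0.02, "dy": 0.0095, "dz": 0, "yaw": 0}, {"dx": -0.02, "dy": 0.0095, "dz": 0, "yaw": 0}, {"dx": -0.018, "dy": 0.0085, "dz": 0, "yaw": 0}, {"dx": -0.014, "dy": 0.007, "dz": 0, "yaw": 0}, {"dx": -0.01, "dy": 0.005, "dz": 0, "yaw": 0}, {"dx": -0.006, "dy": 0.003, "dz": 0, "yaw": 0}]'

```text
time: 7.3
eef_pos: [0.5469, 0.1277, 0.2126]
orientation: [0.0, 0.708, 0.707, -0.0]
wrist_force: [-0.1, 0.3, -3.9]
gripper_width: 0.05
grasp_force: 50.1
```

>>> apply_moves --deltas '[{"dx": -0.003, "dy": 0.001, "dz": 0.01, "yaw": 0}, {"dx": -0.001, "dy": 0, "dz": 0.012, "yaw": 0}, {"dx": 0, "dy": 0, "dz": 0.008, "yaw": 0}, {"dx": 0, "dy": 0, "dz": 0.003, "yaw": 0}, {"dx": 0, "dy": 0, "dz": 0, "yaw": 0}, {"dx": 0, "dy": 0, "dz": 0, "yaw": 0}]'

```text
time: 7.8
eef_pos: [0.5471, 0.1263, 0.1797]
orientation: [-0.0, 0.707, 0.707, 0.0]
wrist_force: [0.4, -0.5, -2.8]
gripper_width: 0.048
grasp_force: 50.1
```

Run:
```python
from h import *
s=read_state();print(s['eef_pos'],s['wrist_force'],s['grasp_force'])
c=cap('top','t3');d=cap('scene','s3')
r=lambda i,x,y,w,h,k:cv2.resize(i[y:y+h,x:x+w,::-1],(w*k,h*k),interpolation=cv2.INTER_CUBIC)
cv2.imwrite('pics/z4.png',np.hstack([r(c['img'],160,145,100,110,4),r(d['img'],250,140,100,110,4)]))
```

```text
[0.54711968 0.12633947 0.17971747] [ 0.38464527 -0.53918965 -2.79449535] 50.062939524650574
```

View pics/z4.png

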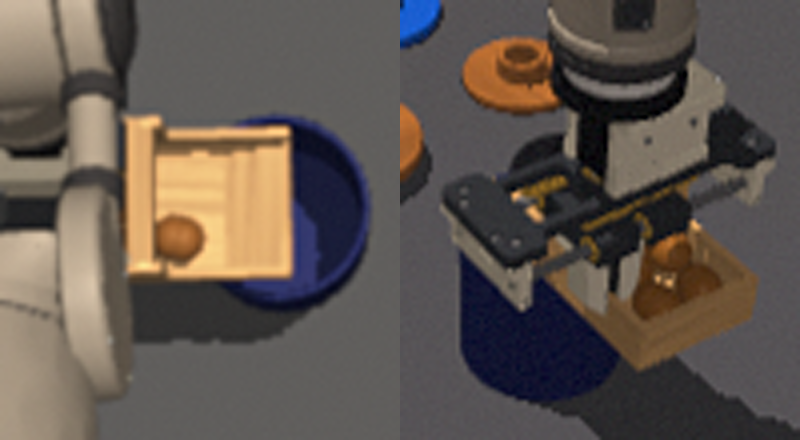

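The top crop shows the caddy centred on the canister axis, with its lip about 10 mm past the centre. The nuts are still behind and under the bar. Next I'll lower it onto the rim.

>>> apply_moves --deltas '[{"dx": 0, "dy": 0, "dz": 0.005, "yaw": 0}, {"dx": 0, "dy": 0, "dz": 0.005, "yaw": 0}, {"dx": 0, "dy": 0, "dz": 0.003, "yaw": 0}, {"dx": 0, "dy": 0, "dz": 0.002, "yaw": 0}, {"dx": 0, "dy": 0, "dz": 0, "yaw": 0}, {"dx": 0, "dy": 0, "dz": 0, "yaw": 0}]'

```text
time: 8.4
eef_pos: [0.5471, 0.1258, 0.1649]
orientation: [-0.0, 0.707, 0.707, -0.0]
wrist_force: [-0.4, -0.7, -0.9]
gripper_width: 0.047
grasp_force: 50.0
```

>>> apply_moves --deltas '[{"dx": 0, "dy": 0, "dz": 0, "yaw": 0}, {"dx": -0.0005, "dy": 0, "dz": -0.004, "yaw": 0}, {"dx": -0.001, "dy": 0, "dz": -0.004, "yaw": 0}, {"dx": -0.001, "dy": 0, "dz": -0.004, "yaw": 0}, {"dx": 0, "dy": 0, "dz": 0, "yaw": 0}]' --newtons 12

```text
time: 8.82
eef_pos: [0.5478, 0.1232, 0.1779]
orientation: [0.001, 0.707, 0.707, 0.001]
wrist_force: [0.1, 0.5, -2.8]
gripper_width: 0.061
grasp_force: 12.1
```

Run:
```python
from h import *
s=read_state();print(s['eef_pos'],s['wrist_force'],s['ft_torque'],s['grasp_force'],s['gripper_width'])
c=cap('top','t4');d=cap('scene','s4')
r=lambda i,x,y,w,h,k:cv2.resize(i[y:y+h,x:x+w,::-1],(w*k,h*k),interpolation=cv2.INTER_CUBIC)
cv2.imwrite('pics/z5.png',np.hstack([r(c['img'],160,145,100,110,4),r(d['img'],250,140,100,110,4)]))
```

```text
[0.54780503 0.1231635  0.1778574 ] [ 0.14765753  0.47347005 -2.84397927] [-0.03439429 -0.13002689 -0.05707679] 12.131565667223185 0.061269717044852866
```

View pics/z5.png

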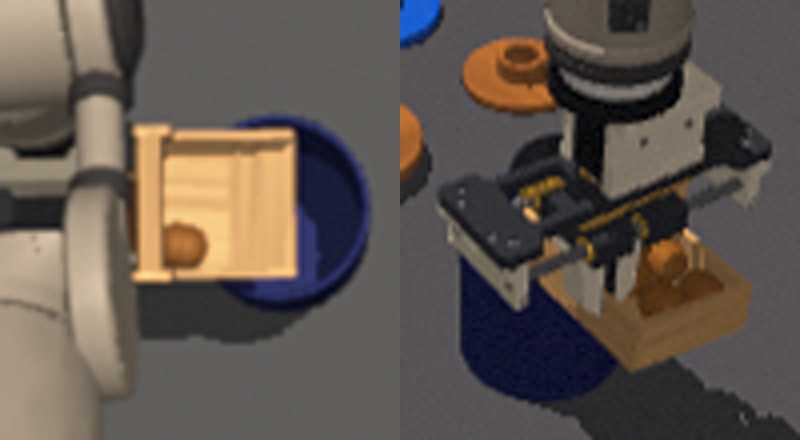

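It has begun to tip about the rim, with the front lower and the rear raised. I'll keep raising it along the arc.

>>> apply_moves --deltas '[{"dx": -0.0015, "dy": 0, "dz": -0.004, "yaw": 0}, {"dx": -0.0015, "dy": 0, "dz": -0.004, "yaw": 0}, {"dx": -0.002, "dy": 0, "dz": -0.004, "yaw": 0}, {"dx": -0.002, "dy": 0, "dz": -0.004, "yaw": 0}, {"dx": -0.0025, "dy": 0, "dz": -0.004, "yaw": 0}, {"dx": -0.0025, "dy": 0, "dz": -0.004, "yaw": 0}, {"dx": 0, "dy": 0, "dz": 0, "yaw": 0}, {"dx": 0, "dy": 0, "dz": 0, "yaw": 0}]'

```text
time: 9.58
eef_pos: [0.5475, 0.1112, 0.2011]
orientation: [0.0, 0.707, 0.707, 0.0]
wrist_force: [0.2, 0.8, -2.8]
gripper_width: 0.064
grasp_force: 11.7
```

```bash
cat > chk.py <<'E'
from h import *
import sys
s=read_state();print(s['eef_pos'],s['wrist_force'].round(2),s['ft_torque'].round(3),s['grasp_force'],s['gripper_width'])
c=cap('top','t'+sys.argv[1]);d=cap('scene','s'+sys.argv[1])
for C,b in((c,(160,145,110,100)),(d,(230,130,140,120))):
    I=C['img'].astype(int);x,y,w,h=b;m=((I[...,0]>60)&(I[...,0]>1.35*I[...,2]))[y:y+h,x:x+w].astype(np.uint8)
    hs=cv2.cvtColor(C['img'],cv2.COLOR_RGB2HSV)[y:y+h,x:x+w].astype(int)
    n=(m>0)&(hs[...,1]>175)&(hs[...,2]<190)
    ys,xs=np.where(m);print('wood',xs.min()+x,xs.max()+x,ys.min()+y,ys.max()+y,m.sum())
    N,l,st,ce=cv2.connectedComponentsWithStats(n.astype(np.uint8));print([(st[i,4],*(ce[i]+[x,y]).round(0)) for i in range(1,N) if st[i,4]>12])
E
python3 chk.py 5
python3 - <<'E'
import sys;sys.argv=['','x']
from h import *
C=load('t4');I=C['img'].astype(int);m=((I[...,0]>60)&(I[...,0]>1.35*I[...,2]))[145:245,160:270];ys,xs=np.where(m);print('prev',xs.min()+160,xs.max()+160,ys.min()+145,ys.max()+145)
E
```

```text
[0.54745403 0.11115767 0.20112888] [ 0.17  0.78 -2.79] [-0.034 -0.171  0.022] 11.712424205616117 0.06398872556354769
wood 166 237 176 216 1520
[(np.int32(15), np.float64(199.0), np.float64(193.0)), (np.int32(15), np.float64(198.0), np.float64(204.0)), (np.int32(23), np.float64(211.0), np.float64(205.0))]
wood 230 335 149 221 2201
[(np.int32(273), np.float64(277.0), np.float64(159.0)), (np.int32(474), np.float64(241.0), np.float64(176.0)), (np.int32(26), np.float64(282.0), np.float64(176.0)), (np.int32(134), np.float64(313.0), np.float64(200.0))]
prev 191 234 176 215
```

>>> apply_moves --deltas '[{"dx": -0.002, "dy": 0, "dz": -0.003, "yaw": 0}, {"dx": -0.0025, "dy": 0, "dz": -0.003, "yaw": 0}, {"dx": -0.0025, "dy": 0, "dz": -0.003, "yaw": 0}, {"dx": -0.0025, "dy": 0, "dz": -0.003, "yaw": 0}, {"dx": 0, "dy": 0, "dz": 0, "yaw": 0}, {"dx": 0, "dy": 0, "dz": 0, "yaw": 0}, {"dx": 0, "dy": 0, "dz": 0, "yaw": 0}, {"dx": 0, "dy": 0, "dz": 0, "yaw": 0}]'

```text
time: 10.35
eef_pos: [0.5472, 0.1019, 0.2127]
orientation: [-0.0, 0.707, 0.707, 0.0]
wrist_force: [0.1, -0.6, -2.4]
gripper_width: 0.063
grasp_force: 11.7
```

```bash
python3 chk.py 6
```

```text
[0.54718459 0.10186453 0.21265964] [ 0.12 -0.57 -2.35] [-0.089 -0.094  0.006] 11.689552839961834 0.06271741334040354
wood 167 248 175 215 1618
[(np.int32(35), np.float64(241.0), np.float64(192.0)), (np.int32(129), np.float64(238.0), np.float64(204.0))]
wood 230 334 149 213 2193
[(np.int32(193), np.float64(275.0), np.float64(157.0)), (np.int32(465), np.float64(241.0), np.float64(176.0)), (np.int32(24), np.float64(280.0), np.float64(170.0))]
```

Nuts are now dropping into the canister, seen at (241,192) and (238,204). I'll tip a bit more.

>>> apply_moves --deltas '[{"dx": -0.0025, "dy": 0, "dz": -0.003, "yaw": 0}, {"dx": -0.0025, "dy": 0, "dz": -0.003, "yaw": 0}, {"dx": -0.0025, "dy": 0, "dz": -0.003, "yaw": 0}, {"dx": 0, "dy": 0, "dz": 0, "yaw": 0}, {"dx": 0, "dy": 0, "dz": 0, "yaw": 0}, {"dx": 0, "dy": 0, "dz": 0, "yaw": 0}, {"dx": 0, "dy": 0, "dz": 0, "yaw": 0}, {"dx": 0, "dy": 0, "dz": 0, "yaw": 0}]'

```text
time: 11.12
eef_pos: [0.5473, 0.0944, 0.2217]
orientation: [0.0, 0.707, 0.707, 0.0]
wrist_force: [0.4, 0.9, -1.8]
gripper_width: 0.057
grasp_force: 11.8
```

```bash
python3 chk.py 7
python3 - <<'E'
from h import *
c=load('t7');d=load('s7')
r=lambda i,x,y,w,h,k:cv2.resize(i[y:y+h,x:x+w,::-1],(w*k,h*k),interpolation=cv2.INTER_CUBIC)
cv2.imwrite('pics/z6.png',np.hstack([r(c['img'],160,145,100,110,4),r(d['img'],250,140,100,110,4)]))
E
```

```text
[0.5472574  0.09442962 0.22169451] [ 0.36  0.87 -1.77] [-0.006 -0.147  0.021] 11.836641266854713 0.05686111464542688
wood 168 248 174 215 1412
[(np.int32(47), np.float64(241.0), np.float64(193.0)), (np.int32(25), np.float64(243.0), np.float64(205.0))]
wood 230 334 149 207 2074
[(np.int32(110), np.float64(274.0), np.float64(155.0)), (np.int32(457), np.float64(241.0), np.float64(176.0)), (np.int32(24), np.float64(278.0), np.float64(165.0))]
```

View pics/z6.png

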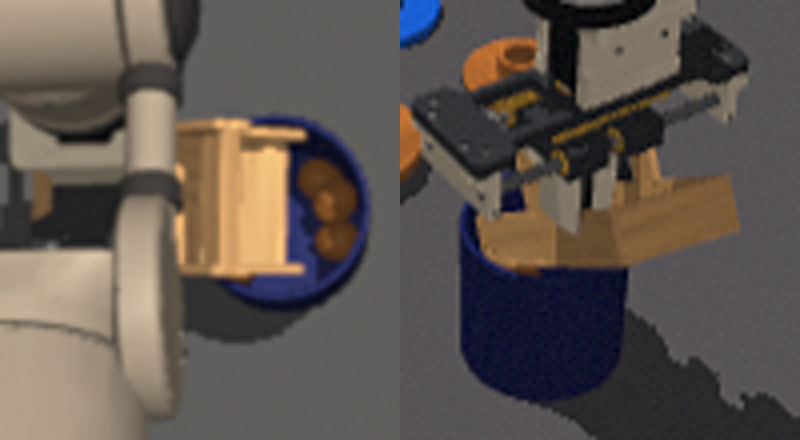

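The caddy is tipped about 40° with its lip inside the mouth, and three nuts are visible in the canister. I'll firm the grip, lift straight up and move back.

>>> apply_moves --deltas '[{"dx": 0, "dy": 0, "dz": 0, "yaw": 0}, {"dx": 0, "dy": 0, "dz": 0, "yaw": 0}, {"dx": 0, "dy": 0, "dz": 0, "yaw": 0}, {"dx": 0, "dy": 0, "dz": -0.005, "yaw": 0}, {"dx": 0, "dy": 0, "dz": -0.01, "yaw": 0}, {"dx": 0, "dy": 0, "dz": -0.015, "yaw": 0}, {"dx": 0, "dy": 0, "dz": -0.015, "yaw": 0}, {"dx": 0, "dy": 0, "dz": -0.01, "yaw": 0}, {"dx": 0.005, "dy": 0, "dz": -0.005, "yaw": 0}, {"dx": 0.015, "dy": 0, "dz": 0, "yaw": 0}, {"dx": 0.025, "dy": 0, "dz": 0, "yaw": 0}, {"dx": 0.025, "dy": 0, "dz": 0, "yaw": 0}]' --newtons 50

```text
time: 12.22
eef_pos: [0.5471, 0.1649, 0.2819]
orientation: [-0.0, 0.708, 0.707, 0.0]
wrist_force: [1.8, -0.2, -2.7]
gripper_width: 0.047
grasp_force: 49.3
```

>>> apply_moves --deltas '[{"dx": 0.025, "dy": 0, "dz": 0, "yaw": 0}, {"dx": 0.02, "dy": 0, "dz": 0, "yaw": 0}, {"dx": 0.01, "dy": 0, "dz": 0, "yaw": 0}, {"dx": 0, "dy": 0, "dz": 0, "yaw": 0}, {"dx": 0, "dy": 0, "dz": 0, "yaw": 0}]'

```text
time: 12.63
eef_pos: [0.547, 0.2192, 0.2815]
orientation: [0.0, 0.707, 0.707, -0.0]
wrist_force: [-0.0, 0.6, -3.0]
gripper_width: 0.048
grasp_force: 49.3
```

```bash
python3 chk.py 8
python3 - <<'E'
from h import *
c=load('t8');d=load('s8')
r=lambda i,x,y,w,h,k:cv2.resize(i[y:y+h,x:x+w,::-1],(w*k,h*k),interpolation=cv2.INTER_CUBIC)
cv2.imwrite('pics/z7.png',np.hstack([r(c['img'],120,145,140,110,4)[:, :400*0+560],r(d['img'],280,150,60,110,4)]))
E
```

```text
[0.54704411 0.21923709 0.28146916] [-0.01  0.61 -2.95] [-0.04  -0.058 -0.02 ] 49.34868884040043 0.04800597043099483
wood 160 248 170 215 1262
[(np.int32(18), np.float64(238.0), np.float64(190.0)), (np.int32(53), np.float64(225.0), np.float64(191.0)), (np.int32(55), np.float64(243.0), np.float64(200.0)), (np.int32(39), np.float64(220.0), np.float64(211.0))]
wood 230 369 149 219 2682
[(np.int32(325), np.float64(279.0), np.float64(159.0)), (np.int32(460), np.float64(241.0), np.float64(176.0)), (np.int32(36), np.float64(313.0), np.float64(173.0))]
```

View pics/z7.png

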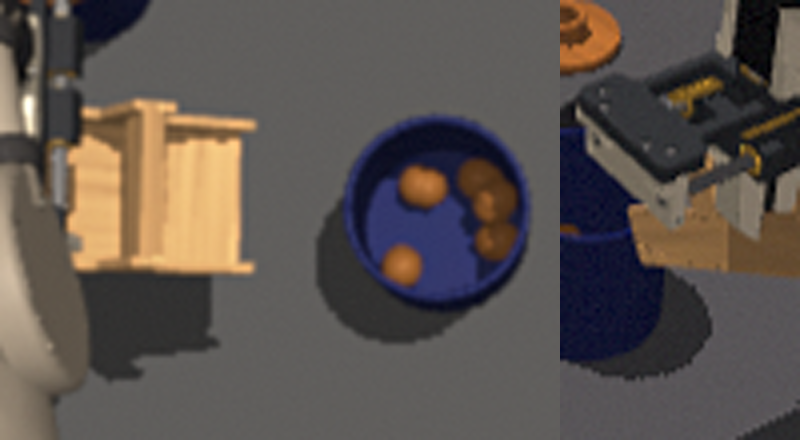

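All five nuts are in the canister: (225,191), (240,190), (241,195), (243,205) and (220,211). The caddy is empty, so I'll set it down.

>>> apply_moves --deltas '[{"dx": 0.0045, "dy": -0.0045, "dz": 0.008, "yaw": 0}, {"dx": 0.0045, "dy": -0.0045, "dz": 0.016, "yaw": 0}, {"dx": 0.0045, "dy": -0.0045, "dz": 0.016, "yaw": 0}, {"dx": 0.0045, "dy": -0.0045, "dz": 0.016, "yaw": 0}, {"dx": 0.0045, "dy": -0.0045, "dz": 0.016, "yaw": 0}, {"dx": 0.0045, "dy": -0.0045, "dz": 0.016, "yaw": 0}, {"dx": 0.0045, "dy": -0.0045, "dz": 0.016, "yaw": 0}, {"dx": 0.0045, "dy": -0.0045, "dz": 0.016, "yaw": 0}, {"dx": 0.0045, "dy": -0.0045, "dz": 0.016, "yaw": 0}, {"dx": 0.0045, "dy": -0.0045, "dz": 0.014, "yaw": 0}, {"dx": 0.0045, "dy": -0.0045, "dz": 0.008, "yaw": 0}, {"dx": 0, "dy": 0, "dz": 0, "yaw": 0}]'

```text
time: 13.73
eef_pos: [0.4957, 0.2686, 0.1218]
orientation: [-0.001, 0.707, 0.707, -0.002]
wrist_force: [0.0, -0.2, -3.3]
gripper_width: 0.048
grasp_force: 49.3
```

>>> apply_moves --deltas '[{"dx": 0, "dy": 0, "dz": 0.003, "yaw": 0}, {"dx": 0.003, "dy": 0, "dz": 0.006, "yaw": 0}, {"dx": 0.004, "dy": 0, "dz": 0.006, "yaw": 0}, {"dx": 0.004, "dy": 0, "dz": 0.006, "yaw": 0}, {"dx": 0.004, "dy": 0, "dz": 0.006, "yaw": 0}, {"dx": 0.004, "dy": 0, "dz": 0.006, "yaw": 0}, {"dx": 0.003, "dy": 0, "dz": 0.006, "yaw": 0}]' --newtons 10

```text
time: 14.32
eef_pos: [0.4976, 0.2914, 0.084]
orientation: [-0.0, 0.707, 0.707, -0.0]
wrist_force: [0.1, 0.9, -1.0]
gripper_width: 0.056
grasp_force: 10.0
```

Going well: the lip is carrying weight. I'll keep lowering.

>>> apply_moves --deltas '[{"dx": 0.003, "dy": 0, "dz": 0.006, "yaw": 0}, {"dx": 0.003, "dy": 0, "dz": 0.006, "yaw": 0}, {"dx": 0.002, "dy": 0, "dz": 0.006, "yaw": 0}, {"dx": 0.002, "dy": 0, "dz": 0.006, "yaw": 0}, {"dx": 0.001, "dy": 0, "dz": 0.006, "yaw": 0}, {"dx": 0, "dy": 0, "dz": 0.004, "yaw": 0}, {"dx": 0, "dy": 0, "dz": 0.003, "yaw": 0}, {"dx": 0, "dy": 0, "dz": 0, "yaw": 0}, {"dx": 0, "dy": 0, "dz": 0, "yaw": 0}]'

```text
time: 15.07
eef_pos: [0.4975, 0.3017, 0.0476]
orientation: [-0.0, 0.707, 0.707, -0.0]
wrist_force: [-1.0, -0.5, -0.2]
gripper_width: 0.053
grasp_force: 10.0
```

>>> apply_moves --deltas '[{"dx": 0, "dy": 0, "dz": 0.001, "yaw": 0}, {"dx": 0, "dy": 0, "dz": 0, "yaw": 0}, {"dx": 0, "dy": 0, "dz": 0, "yaw": 0}, {"dx": 0, "dy": 0, "dz": 0, "yaw": 0}, {"dx": 0, "dy": 0, "dz": -0.01, "yaw": 0}, {"dx": 0, "dy": 0, "dz": -0.02, "yaw": 0}, {"dx": 0, "dy": 0, "dz": -0.03, "yaw": 0}, {"dx": 0, "dy": 0, "dz": -0.035, "yaw": 0}, {"dx": 0, "dy": 0, "dz": -0.035, "yaw": 0}, {"dx": 0, "dy": 0, "dz": -0.035, "yaw": 0}, {"dx": 0, "dy": 0, "dz": -0.03, "yaw": 0}, {"dx": 0, "dy": 0, "dz": -0.01, "yaw": 0}]' --fingers 0.14

```text
time: 16.07
eef_pos: [0.4992, 0.3025, 0.2581]
orientation: [0.002, 0.707, 0.707, 0.004]
wrist_force: [1.1, -0.1, 0.1]
gripper_width: 0.139
grasp_force: 0.0
```

>>> apply_moves --deltas '[{"dx": -0.015, "dy": 0, "dz": 0, "yaw": 0}, {"dx": -0.03, "dy": 0, "dz": 0, "yaw": 0}, {"dx": -0.035, "dy": 0.003, "dz": 0, "yaw": 0}, {"dx": -0.035, "dy": 0.003, "dz": 0, "yaw": 0}, {"dx": -0.035, "dy": 0.003, "dz": 0, "yaw": 0}, {"dx": -0.035, "dy": 0.003, "dz": 0, "yaw": 0}, {"dx": -0.035, "dy": 0.003, "dz": 0, "yaw": 0}, {"dx": -0.035, "dy": 0.003, "dz": 0, "yaw": 0}, {"dx": -0.035, "dy": 0.003, "dz": 0, "yaw": 0}, {"dx": -0.035, "dy": 0.003, "dz": 0, "yaw": 0}, {"dx": -0.035, "dy": 0.003, "dz": 0, "yaw": 0}, {"dx": -0.035, "dy": 0, "dz": 0, "yaw": 0}]' --fingers 0.6 --newtons 30

```text
time: 17.07
eef_pos: [0.5235, -0.0954, 0.2502]
orientation: [-0.001, 0.707, 0.707, -0.001]
wrist_force: [0.4, 0.1, 0.9]
gripper_width: 0.601
grasp_force: 0.0
```

>>> apply_moves --deltas '[{"dx": -0.035, "dy": 0, "dz": 0, "yaw": 0}, {"dx": -0.035, "dy": 0, "dz": 0, "yaw": 0}, {"dx": -0.035, "dy": 0, "dz": 0, "yaw": 0}, {"dx": -0.03, "dy": 0, "dz": 0, "yaw": 0}, {"dx": -0.02, "dy": 0, "dz": 0.02, "yaw": 0}, {"dx": -0.01, "dy": 0, "dz": 0.03, "yaw": 0}, {"dx": 0, "dy": 0, "dz": 0.03, "yaw": 0}, {"dx": 0, "dy": 0, "dz": 0.02, "yaw": 0}, {"dx": 0, "dy": 0, "dz": 0.01, "yaw": 0}, {"dx": 0, "dy": 0, "dz": 0, "yaw": 0}, {"dx": 0, "dy": 0, "dz": 0, "yaw": 0}]'

```text
time: 17.98
eef_pos: [0.5243, -0.2582, 0.1415]
orientation: [-0.001, 0.707, 0.707, -0.0]
wrist_force: [-0.0, -0.2, 0.3]
gripper_width: 0.6
grasp_force: 0.0
```

Run:
```python
from h import *
s=read_state();print(s['eef_pos'],s['orientation'],s['wrist_force'],s['q'].round(2))
d=np.array([.5267,-.2553,.077])-s['eef_pos'];print('tool delta',R.from_quat(np.roll(s['orientation'],-1)).inv().apply(d).round(4))
S=cap('scene','s9');T=cap('top','t9')
# caddy check: wood blob vs expected model-free: bar-top etc
for C in (S,T):
    I=C['img'].astype(int);m=((I[...,0]>60)&(I[...,0]>1.35*I[...,2])).astype(np.uint8)
    N,l,st,ce=cv2.connectedComponentsWithStats(m)
    for i in range(1,N):
        if 500<st[i,4]<4000:
            cn=max(cv2.findContours((l==i).astype(np.uint8),0,2)[0],key=len);print(st[i],ce[i].round(1),cv2.minAreaRect(cn) if C is T else '')
# expected caddy corners at z=.035 if flat: pivot (.4975,.3017)
cx,cy=.4975-.0425,.3017-.042
for sx in(-45,45):
  for ly in(85,-85): P=(cx+sx/1e3,cy+ly/1e3,.035);print(P,'top',proj(T,P).round(1),'scene',proj(S,P).round(1))
```

```text
[ 0.52432926 -0.25821352  0.14154894] [-5.11097952e-04  7.07106426e-01  7.07106943e-01 -1.07888677e-04] [-0.00582379 -0.24062625  0.2940157 ] [-0.59  0.55  1.5  -0.    1.09 -0.59]
tool delta [0.0029 0.0024 0.0645]
[152  83  50  23 733] [177.   94.1] 
[215 159  41  31 943] [235.  175.3] 
[ 322  240   73   67 2598] [359.4 272.4] 
[ 261  271   42   38 1235] [281.  289.3] 
[ 114  112   37   35 1015] [131.9 128.8] ((132.0, 129.0), (34.0, 36.0), 90.0)
[ 105  203   67   37 2335] [138.3 221.7] ((138.0, 221.0), (36.0, 66.0), 90.0)
(0.41000000000000003, 0.34470000000000006, 0.035) top [106.6 239. ] scene [393.7 281.7]
(0.41000000000000003, 0.17470000000000002, 0.035) top [169.8 237.5] scene [348.1 239. ]
(0.5, 0.34470000000000006, 0.035) top [107.4 205.8] scene [366.5 298.1]
(0.5, 0.17470000000000002, 0.035) top [170.  204.5] scene [322.2 252.3]
```

The caddy stands flat: its mask matches the predicted corners to about 1 px. Now I'll descend on the knob.

>>> apply_moves --deltas '[{"dx": 0.003, "dy": 0.0025, "dz": 0.005, "yaw": 0}, {"dx": 0, "dy": 0, "dz": 0.015, "yaw": 0}, {"dx": 0, "dy": 0, "dz": 0.015, "yaw": 0}, {"dx": 0, "dy": 0, "dz": 0.012, "yaw": 0}, {"dx": 0, "dy": 0, "dz": 0.01, "yaw": 0}, {"dx": 0, "dy": 0, "dz": 0.0065, "yaw": 0}, {"dx": 0, "dy": 0, "dz": 0, "yaw": 0}, {"dx": 0, "dy": 0, "dz": 0, "yaw": 0}]'

```text
time: 18.75
eef_pos: [0.5275, -0.2552, 0.0785]
orientation: [0.0, 0.707, 0.707, 0.0]
wrist_force: [-0.5, -0.5, 0.2]
gripper_width: 0.599
grasp_force: 0.0
```

>>> apply_moves --deltas '[{"dx": 0, "dy": 0, "dz": 0, "yaw": 0}, {"dx": 0, "dy": 0, "dz": 0, "yaw": 0}, {"dx": 0, "dy": 0, "dz": 0, "yaw": 0}, {"dx": 0, "dy": 0, "dz": 0, "yaw": 0}, {"dx": 0, "dy": 0, "dz": 0, "yaw": 0}, {"dx": 0, "dy": 0, "dz": 0, "yaw": 0}, {"dx": 0, "dy": 0, "dz": 0, "yaw": 0}]' --fingers 0 --newtons 40

```text
time: 19.33
eef_pos: [0.5271, -0.2552, 0.0785]
orientation: [-0.0, 0.707, 0.707, -0.0]
wrist_force: [-2.9, -0.2, 4.0]
gripper_width: 0.274
grasp_force: 40.0
```

>>> apply_moves --deltas '[{"dx": 0, "dy": 0, "dz": -0.003, "yaw": 0}, {"dx": 0, "dy": 0, "dz": -0.007, "yaw": 0}, {"dx": 0, "dy": 0, "dz": -0.012, "yaw": 0}, {"dx": 0, "dy": 0, "dz": -0.017, "yaw": 0}, {"dx": 0, "dy": 0, "dz": -0.02, "yaw": 0}, {"dx": 0, "dy": 0, "dz": -0.022, "yaw": 0}, {"dx": 0, "dy": 0, "dz": -0.022, "yaw": 0}, {"dx": 0, "dy": 0, "dz": -0.02, "yaw": 0}, {"dx": 0, "dy": 0, "dz": -0.017, "yaw": 0}, {"dx": 0, "dy": 0, "dz": -0.012, "yaw": 0}, {"dx": 0, "dy": 0, "dz": -0.007, "yaw": 0}, {"dx": 0, "dy": 0, "dz": -0.003, "yaw": 0}]'

```text
time: 20.33
eef_pos: [0.5274, -0.2552, 0.2412]
orientation: [0.001, 0.707, 0.707, 0.0]
wrist_force: [0.3, -0.5, -5.2]
gripper_width: 0.271
grasp_force: 40.0
```

Run:
```python
from h import *
s=read_state();print(s['eef_pos'],s['wrist_force'],s['ft_torque'],s['gripper_width'])
T=cap('top','t10');S=cap('scene','s10')
I=T['img'].astype(int);m=((I[...,2]>I[...,0]+12)).astype(np.uint8);mm=np.zeros_like(m);mm[160:235,195:265]=m[160:235,195:265]
# include nuts: hull of largest comp
N,l,st,ce=cv2.connectedComponentsWithStats(mm);i=1+st[1:,4].argmax()
e=cv2.fitEllipse(cv2.convexHull(max(cv2.findContours((l==i).astype(np.uint8),0,1)[0],key=len)));print(e,onz(T,*e[0],.12))
I=S['img'].astype(int);m=((I[...,2]>I[...,0]+12)).astype(np.uint8);mm=np.zeros_like(m);mm[170:250,250:320]=m[170:250,250:320]
N,l,st,ce=cv2.connectedComponentsWithStats(mm);i=1+st[1:,4].argmax()
cn=max(cv2.findContours((l==i).astype(np.uint8),0,1)[0],key=len)[:,0];e2=cv2.fitEllipse(cn[cn[:,1]<196]);print(e2,tri(T,e[0],S,e2[0]))
# outer lid / knob in scene
I=S['img'].astype(int);w=((I[...,0]>60)&(I[...,0]>1.35*I[...,2])).astype(np.uint8)
N,l,st,ce=cv2.connectedComponentsWithStats(w)
P=s['eef_pos']-[0,0,.0785-.027];print('lid expected at',P,'scene px',proj(S,P),[ (st[i],ce[i].round(1)) for i in range(1,N) if 200<st[i,4]<3000 and np.hypot(*(ce[i]-proj(S,P)))<40])
```

```text
[ 0.52735722 -0.25517798  0.24119382] [ 0.30267994 -0.54836957 -5.17206658] [-0.068078    0.06971911  0.00449721] 0.2711557535157919
((228.90628051757812, 197.3726043701172), (47.02029037475586, 49.06050491333008), 167.31272888183594) [0.50499168 0.00969344 0.12      ]
((285.9631042480469, 194.13490295410156), (25.078964233398438, 42.06334686279297), 92.48046875) (array([0.5055319 , 0.00912407, 0.12088691]), np.float64(0.0016832475447821284))
lid expected at [ 0.52735722 -0.25517798  0.18969382] scene px [232.38767602 132.27506516] [(array([210, 115,  45,  33, 965], dtype=int32), array([231.8, 133.8]))]
```

>>> apply_moves --deltas '[{"dx": 0.006, "dy": -0.001, "dz": 0, "yaw": 0}, {"dx": 0.014, "dy": -0.001, "dz": 0, "yaw": 0}, {"dx": 0.022, "dy": -0.002, "dz": 0, "yaw": 0}, {"dx": 0.03, "dy": -0.002, "dz": 0, "yaw": 0}, {"dx": 0.032, "dy": -0.003, "dz": 0, "yaw": 0}, {"dx": 0.034, "dy": -0.003, "dz": 0, "yaw": 0}, {"dx": 0.034, "dy": -0.003, "dz": 0, "yaw": 0}, {"dx": 0.032, "dy": -0.003, "dz": 0, "yaw": 0}, {"dx": 0.028, "dy": -0.002, "dz": 0, "yaw": 0}, {"dx": 0.02, "dy": -0.001, "dz": 0, "yaw": 0}, {"dx": 0.01, "dy": -0.001, "dz": 0, "yaw": 0}, {"dx": 0.003, "dy": 0, "dz": 0, "yaw": 0}]'

```text
time: 21.43
eef_pos: [0.5043, 0.0121, 0.2398]
orientation: [-0.001, 0.706, 0.708, -0.0]
wrist_force: [0.6, 0.5, -4.6]
gripper_width: 0.273
grasp_force: 40.0
```

>>> apply_moves --deltas '[{"dx": 0, "dy": 0, "dz": 0.01, "yaw": 0}, {"dx": 0, "dy": 0, "dz": 0.01, "yaw": 0}, {"dx": 0, "dy": 0, "dz": 0, "yaw": 0}, {"dx": 0, "dy": 0, "dz": 0, "yaw": 0}, {"dx": 0, "dy": 0, "dz": 0, "yaw": 0}]'

```text
time: 21.85
eef_pos: [0.5054, 0.0092, 0.2205]
orientation: [0.0, 0.707, 0.707, 0.0]
wrist_force: [-0.4, 0.4, -5.5]
gripper_width: 0.274
grasp_force: 40.0
```

Run:
```python
from h import *
s=read_state();print(s['eef_pos'],s['wrist_force'],s['orientation'])
S=cap('scene','s11')
I=S['img'].astype(int);w=((I[...,0]>60)&(I[...,0]>1.35*I[...,2])).astype(np.uint8)
N,l,st,ce=cv2.connectedComponentsWithStats(w)
z0=s['eef_pos'][2]-.0785;P=np.r_[s['eef_pos'][:2],z0+.027]
i=min(range(1,N),key=lambda i:np.hypot(*(ce[i]-proj(S,P))))
th=np.linspace(0,6.28,200)
pts=np.array([proj(S,(P[0]+.068*np.cos(t),P[1]+.068*np.sin(t),z0+h)) for t in th for h in(.015,.027)])
print('lid blob',st[i],'predicted',pts.min(0),pts.max(0))
b=((I[...,2]>I[...,0]+12));b[:150]=0;ys,xs=np.where(b[:,262:310]);print('blue cols',xs.min()+262,xs.max()+262)
```

```text
[0.50544734 0.00922036 0.22052104] [-0.4262927   0.36749497 -5.49015388] [1.95317927e-04 7.07396492e-01 7.06816919e-01 8.61927187e-05]
lid blob [ 262  160   50   41 1384] predicted [261.67841298 165.57322324] [312.25091629 200.73387669]
blue cols 262 307
```

The lid is level and centred, with blob columns 262–311 against a predicted 262–312. Lowering now.

>>> apply_moves --deltas '[{"dx": 0, "dy": 0, "dz": 0.006, "yaw": 0}, {"dx": 0, "dy": 0, "dz": 0.006, "yaw": 0}, {"dx": 0, "dy": 0, "dz": 0.006, "yaw": 0}, {"dx": 0, "dy": 0, "dz": 0.006, "yaw": 0}, {"dx": 0, "dy": 0, "dz": 0.005, "yaw": 0}, {"dx": 0, "dy": 0, "dz": 0.003, "yaw": 0}, {"dx": 0, "dy": 0, "dz": 0.002, "yaw": 0}, {"dx": 0, "dy": 0, "dz": 0.001, "yaw": 0}, {"dx": 0, "dy": 0, "dz": 0, "yaw": 0}, {"dx": 0, "dy": 0, "dz": 0, "yaw": 0}]'

```text
time: 22.73
eef_pos: [0.5054, 0.0099, 0.1854]
orientation: [0.0, 0.707, 0.707, 0.0]
wrist_force: [0.5, 0.7, -3.9]
gripper_width: 0.273
grasp_force: 40.0
```

>>> apply_moves --deltas '[{"dx": 0, "dy": 0, "dz": 0.001, "yaw": 0}, {"dx": 0, "dy": 0, "dz": 0.001, "yaw": 0}, {"dx": 0, "dy": 0, "dz": 0, "yaw": 0}, {"dx": 0, "dy": 0, "dz": 0, "yaw": 0}]'

```text
time: 23.07
eef_pos: [0.5056, 0.0098, 0.1844]
orientation: [0.001, 0.707, 0.707, 0.001]
wrist_force: [-2.6, 0.5, 6.1]
gripper_width: 0.271
grasp_force: 40.0
```

The lids seated at exactly the expected height. Releasing.

>>> apply_moves --deltas '[{"dx": 0, "dy": 0, "dz": -0.001, "yaw": 0}, {"dx": 0, "dy": 0, "dz": -0.001, "yaw": 0}, {"dx": 0, "dy": 0, "dz": 0, "yaw": 0}, {"dx": 0, "dy": 0, "dz": 0, "yaw": 0}, {"dx": 0, "dy": 0, "dz": 0, "yaw": 0}, {"dx": 0, "dy": 0, "dz": 0, "yaw": 0}, {"dx": 0, "dy": 0, "dz": 0, "yaw": 0}, {"dx": 0, "dy": 0, "dz": 0, "yaw": 0}]' --fingers 1

```text
time: 23.73
eef_pos: [0.5052, 0.0098, 0.1851]
orientation: [-0.0, 0.707, 0.707, 0.0]
wrist_force: [-0.1, 0.2, 0.1]
gripper_width: 0.804
grasp_force: 0.0
```

>>> apply_moves --deltas '[{"dx": 0, "dy": 0, "dz": 0.004, "yaw": 0}, {"dx": 0, "dy": 0, "dz": 0.006, "yaw": 0}, {"dx": 0, "dy": 0, "dz": 0.006, "yaw": 0}, {"dx": 0, "dy": 0, "dz": 0.005, "yaw": 0}, {"dx": 0, "dy": 0, "dz": 0.004, "yaw": 0}, {"dx": 0, "dy": 0, "dz": 0.0005, "yaw": 0}, {"dx": 0, "dy": 0, "dz": 0, "yaw": 0}, {"dx": 0, "dy": 0, "dz": 0, "yaw": 0}]'

```text
time: 24.4
eef_pos: [0.5053, 0.0098, 0.1598]
orientation: [0.0, 0.707, 0.707, 0.0]
wrist_force: [-0.3, 0.1, -0.1]
gripper_width: 1.004
grasp_force: 0.0
```

Run:
```python
from h import *
s=read_state();print(s['eef_pos'],s['wrist_force'],s['gripper_width'])
S=cap('scene','s12');T=cap('top','t12')
I=S['img'].astype(int);w=((I[...,0]>60)&(I[...,0]>1.35*I[...,2])).astype(np.uint8)
N,l,st,ce=cv2.connectedComponentsWithStats(w)
th=np.linspace(0,6.28,200)
pts=np.array([proj(S,(.5054+.068*np.cos(t),.0098+.068*np.sin(t),h)) for t in th for h in(.121,.133)])
c=proj(S,(.5054,.0098,.13));i=min(range(1,N),key=lambda i:np.hypot(*(ce[i]-c)))
print('lid',st[i],'seated pred',pts.min(0),pts.max(0))
```

```text
[0.50532052 0.00982734 0.15978522] [-0.25596193  0.08854316 -0.12571276] 1.003601240471474
lid [ 262  175   49   36 1155] seated pred [261.91481884 175.73101808] [311.39951396 211.01530563]
```

The lid is seated within 1 px of the prediction. Gripping the collar now.

>>> apply_moves --deltas '[{"dx": 0, "dy": 0, "dz": 0, "yaw": 0}, {"dx": 0, "dy": 0, "dz": 0, "yaw": 0}, {"dx": 0, "dy": 0, "dz": 0, "yaw": 0}, {"dx": 0, "dy": 0, "dz": 0, "yaw": 0}, {"dx": 0, "dy": 0, "dz": 0, "yaw": 0}, {"dx": 0, "dy": 0, "dz": 0, "yaw": 0}, {"dx": 0, "dy": 0, "dz": 0, "yaw": 0}, {"dx": 0, "dy": 0, "dz": 0, "yaw": 0}]' --fingers 0 --newtons 25

```text
time: 25.17
eef_pos: [0.5053, 0.0098, 0.1597]
orientation: [0.0, 0.707, 0.707, 0.0]
wrist_force: [1.1, -0.3, 0.4]
gripper_width: 0.604
grasp_force: 25.0
```

>>> apply_moves --deltas '[{"dx": 0, "dy": 0, "dz": -0.002, "yaw": 0}, {"dx": 0, "dy": 0, "dz": -0.003, "yaw": 0}, {"dx": 0, "dy": 0, "dz": -0.003, "yaw": 0}, {"dx": 0, "dy": 0, "dz": -0.004, "yaw": 0}, {"dx": 0, "dy": 0, "dz": 0, "yaw": 0}, {"dx": 0, "dy": 0, "dz": 0, "yaw": 0}]'

```text
time: 25.67
eef_pos: [0.5053, 0.0098, 0.172]
orientation: [0.0, 0.707, 0.707, 0.0]
wrist_force: [0.6, -0.3, -2.0]
gripper_width: 0.604
grasp_force: 25.0
```

The grip is 55.6 mm wide and the load is about 1.8 N, so it holds the outer lid alone. Lifting.

>>> apply_moves --deltas '[{"dx": 0, "dy": 0, "dz": -0.005, "yaw": 0}, {"dx": 0, "dy": 0, "dz": -0.008, "yaw": 0}, {"dx": 0, "dy": 0, "dz": -0.01, "yaw": 0}, {"dx": 0, "dy": 0, "dz": -0.01, "yaw": 0}, {"dx": 0, "dy": 0, "dz": -0.01, "yaw": 0}, {"dx": 0, "dy": 0, "dz": -0.01, "yaw": 0}, {"dx": 0, "dy": 0, "dz": -0.01, "yaw": 0}, {"dx": 0, "dy": 0, "dz": -0.01, "yaw": 0}, {"dx": 0, "dy": 0, "dz": -0.008, "yaw": 0}, {"dx": 0, "dy": 0, "dz": -0.005, "yaw": 0}, {"dx": 0, "dy": 0, "dz": -0.002, "yaw": 0}, {"dx": 0, "dy": 0, "dz": 0, "yaw": 0}]'

```text
time: 26.67
eef_pos: [0.5053, 0.0098, 0.2601]
orientation: [0.0, 0.707, 0.707, 0.0]
wrist_force: [0.6, 0.1, -2.1]
gripper_width: 0.601
grasp_force: 25.0
```

>>> apply_moves --deltas '[{"dx": 0, "dy": 0, "dz": 0, "yaw": 0}, {"dx": 0, "dy": 0, "dz": 0, "yaw": 0}, {"dx": 0, "dy": 0, "dz": 0, "yaw": 0}, {"dx": 0, "dy": 0, "dz": 0, "yaw": 0}, {"dx": 0, "dy": 0, "dz": 0, "yaw": 0}, {"dx": 0, "dy": 0, "dz": 0, "yaw": 0}]'

```text
time: 27.17
eef_pos: [0.5052, 0.0099, 0.2595]
orientation: [-0.0, 0.707, 0.707, -0.0]
wrist_force: [0.7, 0.0, -1.4]
gripper_width: 0.603
grasp_force: 25.0
```

Run:
```python
from h import *
s=read_state();print(s['eef_pos'],s['wrist_force'],s['grasp_force'])
S=cap('scene','s13')
hs=cv2.cvtColor(S['img'],cv2.COLOR_RGB2HSV).astype(int);I=S['img'].astype(int)
k=(hs[...,0]>17)&(hs[...,0]<32)&(hs[...,1]>150)&(hs[...,2]>60);k[:130]=0;k[235:]=0;k[:,:255]=0;k[:,318:]=0
ys,xs=np.where(k);print('brass',k.sum(),xs.mean() if k.any() else '',ys.min() if k.any() else '', 'pred knob top',proj(S,(.5054,.0098,.186)),'centre',proj(S,(.5054,.0098,.175)))
g=(np.ptp(I,axis=2)<25)&(I.mean(2)>95);g[:165]=0;g[225:]=0;g[:,:255]=0;g[:,318:]=0
ys,xs=np.where(g);print('steel',g.sum(),xs.min(),xs.max(),ys.min(),ys.max())
pts=np.array([proj(S,(.5054+.061*np.cos(t),.0098+.061*np.sin(t),h)) for t in np.linspace(0,6.28,200) for h in(.12,.126)]);print('flange pred',pts.min(0),pts.max(0))
w=((I[...,0]>60)&(I[...,0]>1.35*I[...,2])).astype(np.uint8);N,l,st,ce=cv2.connectedComponentsWithStats(w)
dz=s['eef_pos'][2]-.1597;c=proj(S,(.5054,.0098,.13+dz));i=min(range(1,N),key=lambda i:np.hypot(*(ce[i]-c)));print('outer',st[i])
pts=np.array([proj(S,(.5054+.068*np.cos(t),.0098+.068*np.sin(t),h+dz)) for t in np.linspace(0,6.28,200) for h in(.121,.133)]);print('pred',pts.min(0),pts.max(0))
```

```text
[0.50515403 0.00985259 0.25954392] [ 0.69675633  0.02805448 -1.43223241] 24.999538622796535
brass 130 287.0692307692308 130 pred knob top [287.23915148 175.79478388] centre [287.10001339 179.02459071]
steel 790 265 308 165 208
flange pred [264.46095833 179.14551585] [308.65590272 209.49172968]
outer [ 262  147   53   46 1317]
pred [261.60190658 146.76447628] [314.27220003 181.64041957]
```

```bash
python3 -c "
from bench import ticket
print(ticket.close_job())"
```

```text
the job is handed in; nothing more can be done
None
```

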